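# Nip a brake pedal pad in a quick-slide vise

### The job

Shut the vise on the worn brake pedal pad that stands between its jaws: with the fingertips, push the sliding jaw in until the pad is nipped square between both jaw caps, and only then push the lever with the red ball round all the way to its stop to lock it. Push only: do not lift the pad or anything else, and leave the T-handle socket, the washer tin and the link plate gauge where they lie.

Things in the scene. Friction and masses are not known exactly. Their poses are not given: they have to be found in the camera images.
- vise: Small grey bench vise fixed to the bench. Origin: at bench height, below the middle of the fixed jaw cap's face; z up, x along the slide from sliding to fixed jaw, y along the jaws. Fixed jaw: cap face at x = 0, 78 mm wide, reaches back to x = 78 mm, top at 100 mm. Fixed slide bed: x = -100 to 75 mm, 56 mm wide, top at 50 mm. Base plate 150 x 100 mm
- jaw (a joint): Opening between the two aluminium jaw caps in m: 0 = caps would touch, 0.066 = fully open; it reads 0.016 when the pad is nipped. The grey sliding jaw with its cap is 28 mm thick along x, 78 mm wide and stands on the bed, top 100 mm above the bench. It slides freely by hand against about 3 N of friction and stays where it is left
- jaw_push (a point): Middle of the sliding jaw's flat outer face (the face turned away from the pad, on the vise's -x side), 75 mm above the bench; pushing here along the vise's +x shuts the jaw
- lever (a joint): Angle of the cam lever in rad about the vertical pivot: 0 = bar points along the vise's -y, grows counter-clockwise seen from above, 1.57 = bar points along the vise's +x, against its stop (locked). Friction about 0.12 N m, stays where it is left
- lever_pivot (a point): Pivot of the cam lever on top of the fixed jaw, at the middle height of the bar, at (45, 0, 113) mm in the vise's frame. The steel bar is 10 mm wide, 10 mm high (108 to 118 mm above the bench) and reaches 80 mm from the pivot
- lever_ball (a point): Centre of the red ball, 24 mm across, on a short post above the bar's end: 80 mm from the pivot along the bar, 130 mm above the bench
- pad: Worn black ribbed plastic brake pedal pad, 60 g, standing loose on edge on the slide bed between the jaw caps: 16 mm thick along its x, 64 mm wide along its y, 58 mm high. Origin: centre of its underside, 50 mm above the bench; it starts a little off-square and clear of both caps
- t_handle: Chrome T-handle socket lying on the bench to the vise's -y side, shaft 145 mm long along its x, crossbar 110 mm, 18 mm high. Origin: under the middle of the shaft. Leave it alone
- tin: Round copper-lidded tin of crush washers, 72 mm across, 33 mm high, on the bench to the vise's +y side. Origin: centre of its underside. Leave it alone
- gauge: Steel link plate gauge with two holes lying flat on the bench to the vise's +y side, 80 x 30 x 6 mm, long along its x. Origin: centre of its underside. Leave it alone
There are look-alikes about, which are no part of the job. Of the things like the pad, leave any that is blue; of the rest the larger one is meant. Of the things that look like the vise, the larger one is meant.

How it is judged (in metres and radians):
On the way, in this order (a step that is already met when the one before it is completed fails the run):
1. the sliding jaw is shut on the pad, which stands square between both caps (value of joint jaw between 0.013 and 0.0185 m and x of pad in the frame of vise between -0.013 and -0.004 m and y of pad in the frame of vise between -0.025 and 0.025 m and z of pad in the frame of vise between 0.045 and 0.055 m and angle between pad's own z axis and vertical below 0.1 rad and angle between the x axis of pad and the x axis of vise, either way round below 0.08 rad), for 0.2 s.
2. the lever is swung round to its stop (value of joint lever above 1.42 rad), for 0.2 s.
At the end, for the whole second after the job is handed in: The pad stands at rest on the bed, upright and square (within 0.1 and 0.08 rad) between both caps, no more than 25 mm off the jaws' middle, the jaw opening is at most 18.5 mm (pad 16 mm), the lever is within 0.15 rad of its stop, and the T-handle, tin and gauge lie within 20 mm of where they were (all of step 1 and value of joint lever above 1.42 rad and linear speed of pad below 0.02 m/s and distance of each of t_handle, tin, gauge from where it was at the start of the episode below 0.02 m); the robot touches nothing.
It fails at once if the pad is lifted more than 12 mm off the bed (z of pad in the frame of vise above 0.062 m).
It fails at once if the lever is swung towards lock while the jaw is still open (value of joint lever above 0.7 rad and value of joint jaw above 0.022 m).
It fails at once if the T-handle socket is shifted or lifted by more than 20 mm (distance of t_handle from where it was at the start of the episode above 0.02 m).
It fails at once if the washer tin is shifted or lifted by more than 20 mm (distance of tin from where it was at the start of the episode above 0.02 m).
It fails at once if the gauge is shifted or lifted by more than 20 mm (distance of gauge from where it was at the start of the episode above 0.02 m).
It also fails if it takes over 48 s, if anything falls off the work surface, if the arm or the gripper's body presses on something with over 40 N, if the wrist force passes 120 N, or if a joint passes its speed limit or range.

### The arm

A 6-joint arm with a two-finger parallel gripper is mounted at the origin on the work surface. World frame = base frame: x ahead of the robot, y to its left, z up, the work surface at z = 0. Lengths are in mm, angles in degrees, forces in N, time in s.
With the tool pointing down it reaches from about 350 to 850 mm from the base axis. Payload 8.1 kg.
Tool frame: the origin (TCP) lies on the centre line of the jaws, within the pads' length; the fingertips stand 19 mm ahead of it and the grasp point (between the pads) is the TCP; z points along the fingers, y is the line along which they close (so a half turn about z gives the same grasp; the last joint's range is limited). The gripper opens to 85 mm and grips with 20 to 120 N. Pads are 22 mm wide; open, the fingers measure 114 mm over their backs; the gripper's body (76 mm by 85 mm) begins 54 mm behind the grasp point. The pads swing forward as they close: fully open they stand 13 mm farther back than shut.
Start: joints at [61.627, 7.471, 85.268, -0, 87.261, -4.893], TCP at [239.035, 550.334, 250.292] pointing down, gripper open.
Joint ranges: [-169.43, 169.43], [-51.17, 129.36], [1.28, 143.12], [-76.62, 256.62], [0, 156.53], [-152.29, 152.29]. Speed limits (degrees/s): [136.94, 136.94, 159.86, 180, 180, 180].

### API

Orientations are given as [roll, pitch, yaw] about the fixed x, y, z axes, in that order (R = Rz(yaw) Ry(pitch) Rx(roll)).
In Python, from bench import r gives the robot as it stands. The module is installed in compiled form; this text tells all that it offers.
- The arm moves only by the tool servo_tool, never from a script. Its arguments are lists of equal length, an entry for each row: "fingers": the finger opening in m, from 0 to 0.0854; "linear": the shift along the tool's x, y, z in m, a list of three; "rotation": the turn, a rotation vector about the tool's x, y, z in degrees, a list of three. A call has 1 to 10 rows; each row is the pose to reach, as a shift and turn from the pose commanded when the call began, along the tool's axes at that moment; what a row does not reach only later rows make up. A row lasts 1/10 s, in which the tool goes at most 50 mm and 8.59 degrees, less where a joint would pass 70% of its speed; a pose out of reach is approached as far as the arm can. A call with a gripper value outside its range is refused whole. The fingers move at their own pace and stop on an object; "force" is the grip in N (left out, the last holds). Time passes only in rows, so rows that repeat a pose let the fingers close. It gives the time, the measured TCP pose, the force, the opening and the grip force at its end, in the units of the state.
- r.sense(): the state, without advancing time (a new reading comes with each control period).
- r.snapshot(name): name is "side" or "top" or "wrist"; returns a dict with "frame" (480x640x3 uint8, red, green, blue), "fx", "fy", "cx", "cy" (pixels), "k1" (the pictures are not rectified: a ray, as slopes to the right and down, at radius r is drawn at 1 + k1 r^2 times it, then the intrinsics apply), "camera_from_world" (4x4, takes a point from world to camera coordinates). Camera axes: x right, y up, looking along -z (the intrinsics and any distortion apply to the point x, -y, -z); pixel columns grow to the right and rows downward; lengths in mm; the calibration is good to about 2 mm. A picture is of the moment at which its call begins. There is no depth.
- r.hand_in(): hands the job in; it is judged then, once.
The state is a dict: "time": time; "joint_pos": joint angles; "qd": joint speeds; "joint_efforts": joint torques, N m; "tool_pos": TCP position; "tcp_rot": TCP orientation; "ft_force": force on the tool from outside, world axes, zero at the start; "wrist_torque": the same for the moment, N m; "finger_gap": finger opening in mm; "grip_force": force on a finger pad.
Only numpy, scipy, OpenCV 4.12 (cv2) and the standard library are available. Lean on these libraries where they do the work, as an engineer would, in place of code of your own. Each camera call takes 0.05 s, during which the arm holds its last target. There are 200 camera calls.

## Working session

There is one attempt and no reset: what is moved stays moved. The work goes in short steps, Python scripts to look and compute and a tool call to move; the robot and the scene stay as the last step left them, time stands still between calls to the robot, and variables do not carry over. Pictures are saved under pics/ and viewed, at most 10 in all, crops included, and the job is handed in when it is done.

Besides the shell and the picture viewer there is one more tool, called after "Call:" in YAML: its name, and indented under it one key for each argument. servo_tool: Moves the arm, as the interface text tells. Its arguments: {"type":"object","properties":{"fingers":{"type":"array","items":{"type":"number"}},"linear":{"type":"array","items":{"type":"array","items":{"type":"number"}}},"rotation":{"type":"array","items":{"type":"array","items":{"type":"number"}}},"force":{"type":"number"}},"required":["fingers","linear","rotation"]}

```bash
mkdir -p pics
cat > h.py <<'E'
import numpy as np, cv2
from bench import r
def snap(n,f=None):
    s=r.snapshot(n)
    if f: cv2.imwrite('pics/'+f,cv2.cvtColor(s['frame'],cv2.COLOR_RGB2BGR))
    return s
def ray(s,u,v):
    K=np.array([[s['fx'],0,s['cx']],[0,s['fy'],s['cy']],[0,0,1]],float)
    p=cv2.undistortPoints(np.array([[[u,v]]],float),K,np.array([s['k1'],0,0,0.]))[0,0]
    T=np.array(s['camera_from_world']);R=T[:3,:3]
    return -R.T@T[:3,3], R.T@np.array([p[0],-p[1],-1])
def plane(s,u,v,z):
    o,d=ray(s,u,v); return o+d*(z-o[2])/d[2]
def proj(s,P):
    T=np.array(s['camera_from_world']);c=T[:3,:3]@np.array(P)+T[:3,3]
    x,y=c[0]/-c[2],-c[1]/-c[2];k=1+s['k1']*(x*x+y*y)
    return s['fx']*x*k+s['cx'],s['fy']*y*k+s['cy']
E
python3 - <<'E'
from h import *
import pickle
for n in('top','side'):
    s=snap(n,n+'0.png');pickle.dump(s,open(n+'0.pkl','wb'))
    print(n,ray(s,320,240))
print(r.sense())
E
```

```text
top (array([ 396.38563927,   44.19261177, 1023.61695316]), array([ 0.10491085, -0.02246209, -0.99445037]))
side (array([362.46103661, 563.7815943 , 552.9543711 ]), array([ 0.24447263, -0.74914874, -0.61632044]))
{'time': 0.1, 'joint_pos': array([ 6.16285074e+01,  7.51063284e+00,  8.53236528e+01,  1.39848172e-04,
        8.72624462e+01, -4.89257642e+00]), 'qd': array([ 0.08376669,  0.02029306, -0.10826558,  0.10753333, -0.00408836,
       -0.00993093]), 'joint_efforts': array([ 6.00735311e-04, -5.70945883e+01, -5.01944661e+01, -1.99707247e-04,
        8.09339894e-03, -2.21117682e-05]), 'tool_pos': array([238.79627211, 549.91910816, 249.3449823 ]), 'tcp_rot': array([-1.79903633e+02, -8.38921433e-03,  1.56521070e+02]), 'ft_force': array([-0.48792316, -0.55679977, -0.79355159]), 'wrist_torque': array([-0.03592359,  0.00711497,  0.03050229]), 'grip_force': 0.0, 'finger_gap': 85.54536528982308}
```

View pics/top0.png

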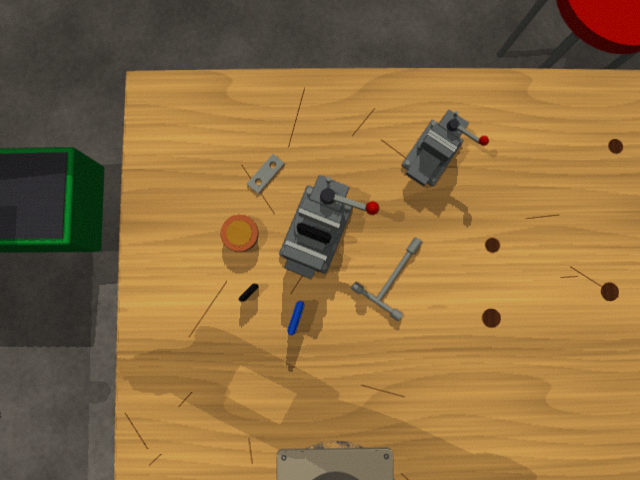

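View pics/side0.png

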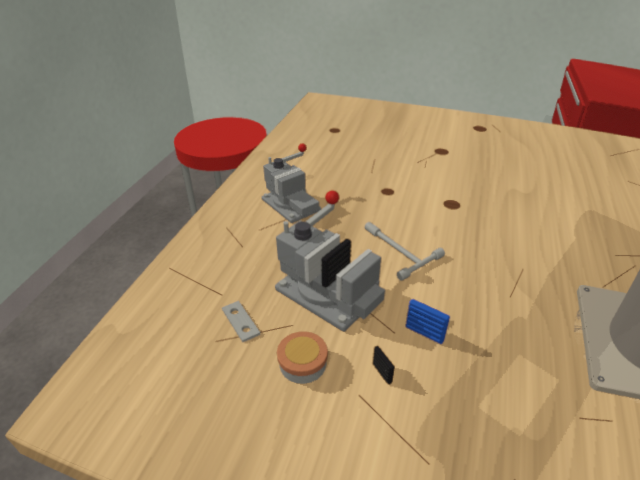

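The candidates are:
- **Vises:** the large one at top (318,225) and a small look-alike at (438,148). I choose the large one.
- **Pads:** the black one in the vise at (314,232), a small black one at (249,292) and a blue one at (296,318). I choose the one in the vise.

Next is a close crop to check the choice.

Run:
```python
from h import *
import pickle
s=pickle.load(open('top0.pkl','rb'));f=s['frame']
c=cv2.resize(f[165:285,265:415],None,fx=5,fy=5,interpolation=cv2.INTER_CUBIC)
cv2.imwrite('pics/crop0.png',cv2.cvtColor(c,cv2.COLOR_RGB2BGR))
f2=f.astype(int);m=((f2[...,0]>120)&(f2[...,1]<50)&(f2[...,2]<50))
m[:,:350]=0;m[:,390:]=0;m[:190]=0;m[225:]=0
v,u=np.nonzero(m);print('ball',u.mean(),v.mean(),m.sum(),plane(s,u.mean(),v.mean(),130))
for n in('top','side'):
    S=pickle.load(open(n+'0.pkl','rb'));print(n,S['fx'],S['k1'])
```

```text
ball 372.31168831168833 205.4805194805195 77 [549.59643811 -67.04783411 130.        ]
top 525.6341306352454 -0.060445939187663535
side 466.9269852649273 -0.12092350725828387
```

View pics/crop0.png

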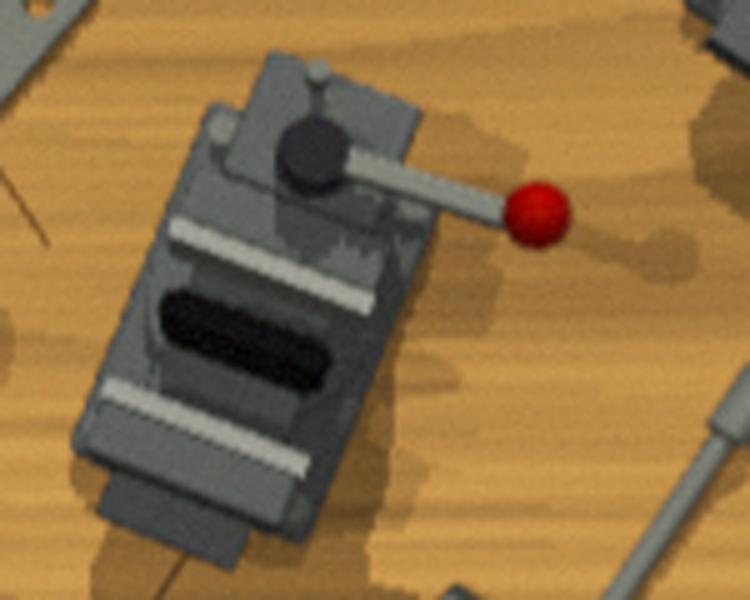

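The crop shows the large vise with the black ribbed pad between bright caps. The fixed cap face runs (167,238)-(370,313), the sliding cap's inner edge (108,378)-(312,458), the outer edge (75,448)-(278,527), the pivot knob is at (315,155) and the ball at (538,214).

Run:
```python
from h import *
import pickle
s=pickle.load(open('top0.pkl','rb'))
def P(c,z): return plane(s,265+(c[0]-2)/5,165+(c[1]-2)/5,z)
a,b=P((167,238),100),P((370,313),100)
y=(a-b)[:2];w=np.linalg.norm(y);y/=w;O=(a+b)[:2]/2
x=np.array([y[1],-y[0]]); yaw=np.degrees(np.arctan2(x[1],x[0]))
print('fixed',a,b,w,'yaw',yaw,'O',O)
def V(p): d=p[:2]-O; return np.round([d@x,d@y],1)
for n,c,z in [('slid in L',(108,378),100),('slid in R',(312,458),100),('out L',(75,448),100),('out R',(278,527),100),('ball',(538,214),130),('knob',(315,155),125),('padUL',(180,293),108),('padR',(328,358),108),('padL low',(165,335),108),('padR low',(308,390),108),('rearL',(272,52),100),('rearR',(420,110),100),('bed',(100,508),50),('bed',(235,568),50)]:
    p=P(c,z);print(n,p.round(1),V(p))
for n,u,v,z in [('Tend1',357,288,15),('Tend2',398,315,15),('Tend3',416,243,15),('tin',240,233,33)]:
    p=plane(s,u,v,z);print(n,p.round(1),V(p))
S=pickle.load(open('side0.pkl','rb'))
for n,l in [('O100',(0,0,100)),('ball',(45,-80,130)),('pivot',(45,0,113)),('capL',(0,39,100)),('capR',(0,-39,100))]:
    w=np.r_[O+x*l[0]+y*l[1],l[2]];print(n,w.round(1),'side px',np.round(proj(S,w),1))
```

```text
fixed [543.92504109  61.80718712 100.        ] [516.29226337  -9.93865696 100.        ] 76.88326571272412 yaw -21.064096851125527 O [530.10865223  25.93426508]
slid in L [494.1  83.  100. ] [-54.1  40.3]
slid in R [465.   11.4 100. ] [-55.5 -37. ]
out L [469.4  94.8 100. ] [-81.4  42.5]
out R [440.9  23.7 100. ] [-82.5 -34.2]
ball [546.2 -66.8 130. ] [ 48.4 -80.7]
knob [568.6   9.7 125. ] [41.8 -1.3]
padUL [523.   57.2 108. ] [-17.9  26.7]
padR [499.5   5.5 108. ] [-21.2 -30. ]
padL low [508.2  62.6 108. ] [-33.6  26.4]
padR low [488.3  12.7 108. ] [-34.3 -27.4]
rearL [611.1  23.6 100. ] [76.4 26.9]
rearR [589.4 -29.1 100. ] [ 75.1 -30.1]
bed [451.   88.4  50. ] [-96.3  29.8]
bed [428.3  38.6  50. ] [-99.6 -24.7]
Tend1 [409.8 -48.2  15. ] [ -85.7 -112.4]
Tend2 [ 357.6 -125.4   15. ] [-106.6 -203.2]
Tend3 [ 495.  -164.3   15. ] [  35.6 -190.1]
tin [515.8 173.5  33. ] [-66.4 132.6]
O100 [530.1  25.9 100. ] side px [324.9 246.2]
ball [543.3 -64.9 130. ] side px [333.4 197.9]
pivot [572.1   9.8 113. ] side px [302.5 228.8]
capL [544.1  62.3 100. ] side px [308.8 259.1]
capR [516.1 -10.5 100. ] side px [340.  234.2]
```

Call:
servo_tool:
  fingers: [0,0,0,0,0,0,0,0,0,0]
  linear:
    - [-0.03,-0.03,0]
    - [-0.06,-0.06,0]
    - [-0.09,-0.09,0]
    - [-0.12,-0.12,0]
    - [-0.15,-0.15,0]
    - [-0.18,-0.18,0]
    - [-0.21,-0.21,0]
    - [-0.24,-0.24,0]
    - [-0.27,-0.27,0]
    - [-0.3,-0.3,0]
  rotation:
    - [0,0,-2]
    - [0,0,-2]
    - [0,0,-2]
    - [0,0,-2]
    - [0,0,-2]
    - [0,0,-2]
    - [0,0,-2]
    - [0,0,-2]
    - [0,0,-2]
    - [0,0,-2]

```text
time: 1.1
tool_pos: [394.7, 154.0, 250.1]
tcp_rot: [-180.0, -0.0, 158.5]
ft_force: [1.1, 0.4, -0.1]
finger_gap: -0.2
grip_force: 0.0
```

Call:
servo_tool:
  fingers: [0,0,0,0,0,0,0,0,0,0]
  linear:
    - [-0.02,-0.025,0]
    - [-0.04,-0.05,0]
    - [-0.058,-0.07,0]
    - [-0.058,-0.07,0.03]
    - [-0.058,-0.07,0.06]
    - [-0.058,-0.07,0.09]
    - [-0.058,-0.07,0.12]
    - [-0.058,-0.07,0.15]
    - [-0.058,-0.07,0.165]
    - [-0.058,-0.07,0.165]
  rotation:
    - [0,0,0]
    - [0,0,0]
    - [0,0,0]
    - [0,0,0]
    - [0,0,0]
    - [0,0,0]
    - [0,0,0]
    - [0,0,0]
    - [0,0,0]
    - [0,0,0]

```text
time: 2.1
tool_pos: [420.4, 69.1, 82.3]
tcp_rot: [-179.9, -0.3, 158.5]
ft_force: [-1.0, -0.3, 0.6]
finger_gap: 0.1
grip_force: 0.0
```

Call:
servo_tool:
  fingers: [0,0,0,0,0,0,0,0,0,0]
  linear:
    - [-0.008,0,0]
    - [-0.014,0,0]
    - [-0.018,0,0]
    - [-0.021,0,0]
    - [-0.024,0,0]
    - [-0.027,0,0]
    - [-0.03,0,0]
    - [-0.033,0,0]
    - [-0.036,0,0]
    - [-0.039,0,0]
  rotation:
    - [0,0,0]
    - [0,0,0]
    - [0,0,0]
    - [0,0,0]
    - [0,0,0]
    - [0,0,0]
    - [0,0,0]
    - [0,0,0]
    - [0,0,0]
    - [0,0,0]

```text
time: 3.1
tool_pos: [459.4, 54.8, 85.2]
tcp_rot: [-180.0, -0.0, 158.5]
ft_force: [-3.3, 0.2, 1.8]
finger_gap: -0.1
grip_force: 1.7
```

Run:
```python
from h import *
s=snap('side');c=cv2.resize(s['frame'][170:340,240:400],None,fx=3.5,fy=3.5,interpolation=cv2.INTER_CUBIC)
cv2.imwrite('pics/s1.png',cv2.cvtColor(c,cv2.COLOR_RGB2BGR))
```

```text
(no output)
```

View pics/s1.png

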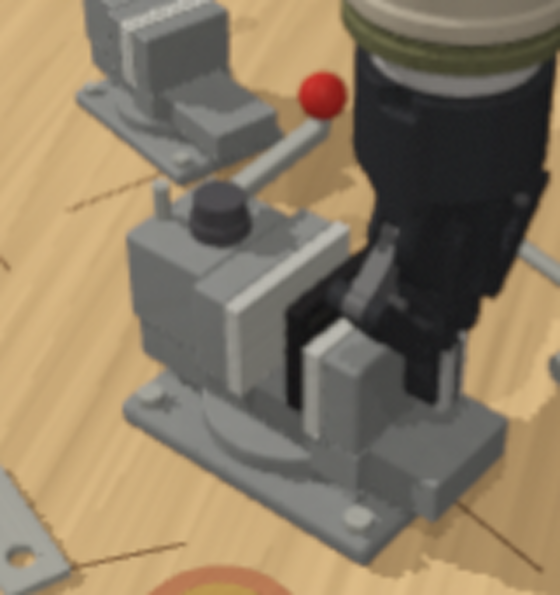

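The jaw is sliding with about 3 N against the fingers and its cap is nearly at the pad. The pad is upright, so I keep pushing slowly.

Call:
servo_tool:
  fingers: [0,0,0,0,0,0,0,0,0,0]
  linear:
    - [-0.002,0,0]
    - [-0.004,0,0]
    - [-0.006,0,0]
    - [-0.008,0,0]
    - [-0.01,0,0]
    - [-0.012,0,0]
    - [-0.014,0,0]
    - [-0.016,0,0]
    - [-0.017,0,0]
    - [-0.018,0,0]
  rotation:
    - [0,0,0]
    - [0,0,0]
    - [0,0,0]
    - [0,0,0]
    - [0,0,0]
    - [0,0,0]
    - [0,0,0]
    - [0,0,0]
    - [0,0,0]
    - [0,0,0]

```text
time: 4.15
tool_pos: [476.0, 48.3, 85.1]
tcp_rot: [-180.0, -0.0, 158.5]
ft_force: [-4.7, -1.2, 0.6]
finger_gap: 0.4
grip_force: 1.8
```

Call:
servo_tool:
  fingers: [0,0,0,0,0,0,0,0]
  linear:
    - [-0.001,0,0]
    - [-0.002,0,0]
    - [-0.003,0,0]
    - [-0.004,0,0]
    - [-0.005,0,0]
    - [-0.006,0,0]
    - [-0.006,0,0]
    - [-0.006,0,0]
  rotation:
    - [0,0,0]
    - [0,0,0]
    - [0,0,0]
    - [0,0,0]
    - [0,0,0]
    - [0,0,0]
    - [0,0,0]
    - [0,0,0]

```text
time: 4.95
tool_pos: [478.4, 47.4, 85.1]
tcp_rot: [-179.9, -0.4, 158.5]
ft_force: [-25.7, 5.4, 18.6]
finger_gap: -0.0
grip_force: 12.8
```

Run:
```python
from h import *
s=snap('side');c=cv2.resize(s['frame'][170:340,240:400],None,fx=3.5,fy=3.5,interpolation=cv2.INTER_CUBIC)
cv2.imwrite('pics/s2.png',cv2.cvtColor(c,cv2.COLOR_RGB2BGR))
```

```text
(no output)
```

View pics/s2.png

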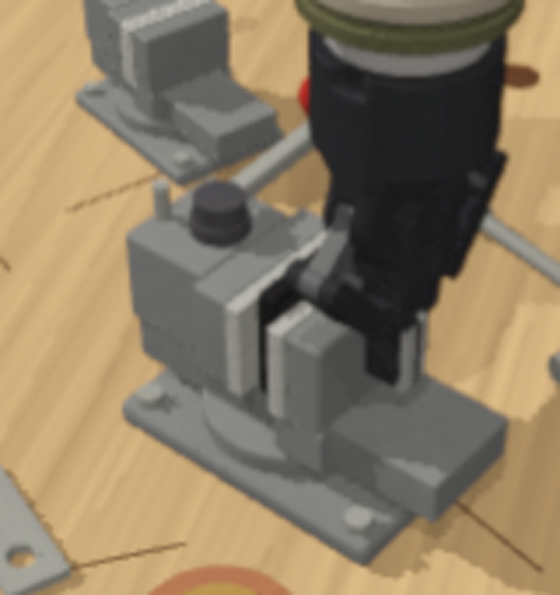

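It stalled at 26 N where the nip was predicted (tool x about -56). I'll back off, rise and check.

Call:
servo_tool:
  fingers: [0,0,0,0,0,0,0,0,0,0]
  linear:
    - [0.005,0,0]
    - [0.015,0,0]
    - [0.03,0,0]
    - [0.045,0,0]
    - [0.06,0,-0.02]
    - [0.06,0,-0.05]
    - [0.06,0,-0.08]
    - [0.06,-0.03,-0.11]
    - [0.06,-0.07,-0.12]
    - [0.06,-0.11,-0.12]
  rotation:
    - [0,0,0]
    - [0,0,0]
    - [0,0,0]
    - [0,0,0]
    - [0,0,0]
    - [0,0,0]
    - [0,0,0]
    - [0,0,0]
    - [0,0,0]
    - [0,0,0]

```text
time: 6.0
tool_pos: [386.8, -35.1, 208.4]
tcp_rot: [179.9, 0.4, 158.6]
ft_force: [0.6, -0.7, -0.2]
finger_gap: 0.0
grip_force: 0.0
```

Call:
servo_tool:
  fingers: [0,0,0,0]
  linear:
    - [0,-0.03,0]
    - [0,-0.06,0]
    - [0,-0.08,0]
    - [0,-0.08,0]
  rotation:
    - [0,0,0]
    - [0,0,0]
    - [0,0,0]
    - [0,0,0]

```text
time: 6.4
tool_pos: [356.0, -110.4, 205.8]
tcp_rot: [-180.0, 0.1, 158.3]
ft_force: [0.4, -0.1, -0.8]
finger_gap: 0.0
grip_force: 0.0
```

Run:
```python
from h import *
s=snap('top');c=cv2.resize(s['frame'][165:285,265:415],None,fx=5,fy=5,interpolation=cv2.INTER_CUBIC)
cv2.imwrite('pics/t2.png',cv2.cvtColor(c,cv2.COLOR_RGB2BGR));import pickle;pickle.dump(s,open('top2.pkl','wb'))
```

```text
(no output)
```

View pics/t2.png

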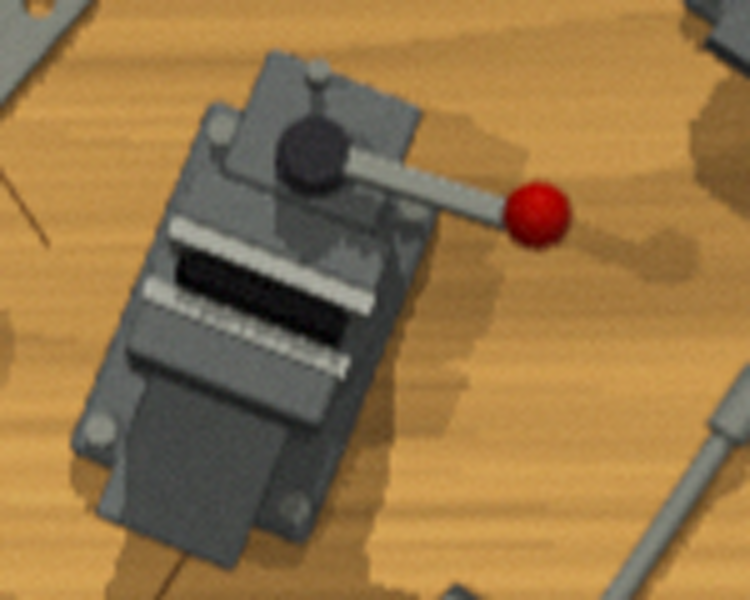

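The pad now sits square and nipped between the caps, at crop (265,297), and the lever is still at 0. Next I go behind the bar, left of the ball on the vise's -x side.

Call:
servo_tool:
  fingers: [0,0,0,0,0,0,0,0,0,0]
  linear:
    - [-0.025,0.03,0]
    - [-0.05,0.06,0]
    - [-0.075,0.09,0]
    - [-0.1,0.115,0]
    - [-0.117,0.134,0]
    - [-0.117,0.134,0.02]
    - [-0.117,0.134,0.045]
    - [-0.117,0.134,0.07]
    - [-0.117,0.134,0.081]
    - [-0.117,0.134,0.081]
  rotation:
    - [0,0,0]
    - [0,0,0]
    - [0,0,0]
    - [0,0,0]
    - [0,0,0]
    - [0,0,0]
    - [0,0,0]
    - [0,0,0]
    - [0,0,0]
    - [0,0,0]

```text
time: 7.45
tool_pos: [513.0, -25.6, 122.5]
tcp_rot: [-180.0, -0.2, 158.6]
ft_force: [-0.2, -1.0, 0.3]
finger_gap: 0.2
grip_force: 0.0
```

Run:
```python
from h import *
s=snap('side');c=cv2.resize(s['frame'][150:320,240:400],None,fx=3.5,fy=3.5,interpolation=cv2.INTER_CUBIC)
cv2.imwrite('pics/s3.png',cv2.cvtColor(c,cv2.COLOR_RGB2BGR))
q=r.sense();print(q['tool_pos'],q['ft_force'])
```

```text
[513.95794614 -25.98384791 124.12503337] [ 0.18477243 -0.58622366  0.63372676]
```

View pics/s3.png

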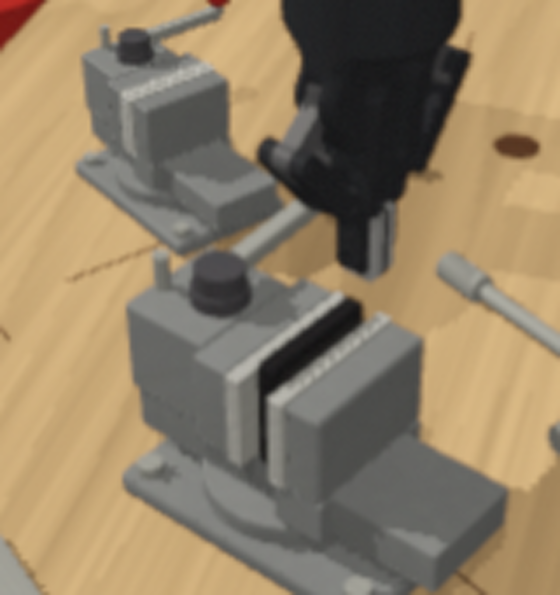

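Call:
servo_tool:
  fingers: [0,0,0,0,0,0,0,0,0,0]
  linear:
    - [-0.012,0.002,0]
    - [-0.02,0.002,0]
    - [-0.025,0.001,0]
    - [-0.03,0,0]
    - [-0.036,-0.001,0]
    - [-0.042,-0.002,0]
    - [-0.047,-0.001,0]
    - [-0.052,0,0]
    - [-0.057,0.001,0]
    - [-0.061,0.001,0]
  rotation:
    - [0,0,0]
    - [0,0,0]
    - [0,0,0]
    - [0,0,0]
    - [0,0,0]
    - [0,0,0]
    - [0,0,0]
    - [0,0,0]
    - [0,0,0]
    - [0,0,0]

```text
time: 8.5
tool_pos: [571.5, -48.2, 124.1]
tcp_rot: [-180.0, -0.0, 158.5]
ft_force: [-2.7, 0.4, 0.4]
finger_gap: -0.1
grip_force: 1.3
```

Call:
servo_tool:
  fingers: [0,0,0,0,0,0,0,0,0,0]
  linear:
    - [-0.005,0.002,0]
    - [-0.01,0.005,0]
    - [-0.015,0.008,0]
    - [-0.019,0.012,0]
    - [-0.023,0.017,0]
    - [-0.026,0.021,0]
    - [-0.029,0.025,0]
    - [-0.031,0.029,0]
    - [-0.032,0.032,0]
    - [-0.032,0.034,0]
  rotation:
    - [0,0,0]
    - [0,0,0]
    - [0,0,0]
    - [0,0,0]
    - [0,0,0]
    - [0,0,0]
    - [0,0,0]
    - [0,0,0]
    - [0,0,0]
    - [0,0,0]

```text
time: 9.5
tool_pos: [614.0, -28.2, 124.4]
tcp_rot: [180.0, 0.0, 158.5]
ft_force: [-1.8, -2.3, -0.4]
finger_gap: -0.1
grip_force: 1.1
```

Force is still low at about 3 N. I push further in +y until the stop resists.

Call:
servo_tool:
  fingers: [0,0,0,0,0,0]
  linear:
    - [0,0.002,0]
    - [0,0.004,0]
    - [0,0.005,0]
    - [0,0.006,0]
    - [0,0.006,0]
    - [0,0.006,0]
  rotation:
    - [0,0,0]
    - [0,0,0]
    - [0,0,0]
    - [0,0,0]
    - [0,0,0]
    - [0,0,0]

```text
time: 10.1
tool_pos: [614.7, -26.6, 124.3]
tcp_rot: [-179.7, 0.0, 158.4]
ft_force: [-8.5, -18.4, 2.5]
finger_gap: 0.0
grip_force: 9.7
```

The stop resists with about 20 N. I'll retreat away from the bar, rise and check.

Call:
servo_tool:
  fingers: [0,0,0,0,0,0,0,0,0,0]
  linear:
    - [0,-0.008,0]
    - [0,-0.025,0]
    - [0,-0.045,0]
    - [0,-0.06,-0.02]
    - [0,-0.07,-0.05]
    - [0,-0.08,-0.08]
    - [0,-0.1,-0.1]
    - [0,-0.13,-0.11]
    - [0,-0.16,-0.11]
    - [0,-0.16,-0.11]
  rotation:
    - [0,0,0]
    - [0,0,0]
    - [0,0,0]
    - [0,0,0]
    - [0,0,0]
    - [0,0,0]
    - [0,0,0]
    - [0,0,0]
    - [0,0,0]
    - [0,0,0]

```text
time: 11.1
tool_pos: [556.2, -175.0, 235.3]
tcp_rot: [-179.9, 0.1, 158.4]
ft_force: [0.5, 0.9, 0.2]
finger_gap: 0.2
grip_force: 0.0
```

Run:
```python
from h import *
s=snap('top');f=s['frame'];c=cv2.resize(f[140:330,220:430],None,fx=3.1,fy=3.1,interpolation=cv2.INTER_CUBIC)
cv2.imwrite('pics/t4.png',cv2.cvtColor(c,cv2.COLOR_RGB2BGR))
g=f.astype(int);m=(g[...,0]>120)&(g[...,1]<50)&(g[...,2]<50)
m[:,:280]=0;m[:,400:]=0;m[:130]=0;m[240:]=0
v,u=np.nonzero(m);p=plane(s,u.mean(),v.mean(),130);d=p[:2]-[572,9.8]
a=np.degrees(np.arctan2(d[1],d[0]))+21.5
print(m.sum(),p,np.hypot(*d),'lever deg',90+a)
```

```text
77 [649.51160979 -21.72466564 130.        ] 83.67708286145933 lever deg 89.36798430871568
```

View pics/t4.png

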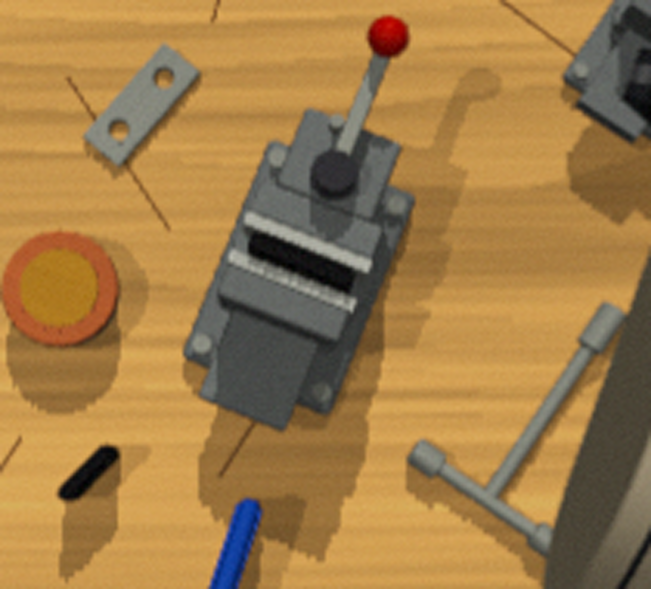

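The lever is at 89° against its stop pin, with the ball at crop (388,36). The pad is nipped square, and the tin, gauge and T-handle look undisturbed.

```bash
python3 -c "
from bench import r
print(r.hand_in())"
```

```text
the job is handed in; nothing more can be done
None
```

The sliding jaw is shut with the pad nipped square, the lever is at its stop (measured about 89°), the T-handle, tin and gauge look unmoved, and the job is handed in at about 11 s; no verdict came back.

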